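# Assemble the water-test filter unit

### The arm

A 6-joint arm with a two-finger parallel gripper is mounted at the origin on the work surface. World frame = base frame: x ahead of the robot, y to its left, z up, the work surface at z = 0. Lengths are in m, angles in rad, forces in N, time in s.
With the tool pointing down it reaches from about 0.35 to 0.775 m from the base axis. Payload 7.3 kg.
Tool frame: the origin (TCP) lies at the very end of the fingers, on their centre line; the grasp point (between the pads) lies robot.pinch_z behind it (robot.pinch_z is the distance from the TCP to the grasp point, in m); y points along the fingers, z is the direction in which the jaws open and shut, and the axes are right-handed (so a half turn about y gives the same grasp; the last joint's range is limited). The gripper opens to 92 mm and grips with 3 to 60 N. Pads are 19 mm wide; open, the fingers measure 130 mm over their backs; the gripper's body (75 mm by 190 mm) begins 47 mm behind the grasp point.
Start: joints at [-1.37, 0.342, 1.524, -0, 1.275, -0.146], TCP at [0.178, -0.494, 0.227] pointing down, gripper open.
Joint ranges: [-2.53, 2.53], [-0.77, 2.02], [0.04, 2.7], [-1, 4.14], [0.28, 2.66], [-3.11, 3.11]. Speed limits (rad/s): [2.57, 2.57, 3.14, 3.14, 3.14, 3.14].

### API

Orientations are given as [roll, pitch, yaw] about the fixed x, y, z axes, in that order (R = Rz(yaw) Ry(pitch) Rx(roll)).
In Python, from cell import status, viewer, robot gives the robot as it stands. The module is installed in compiled form; this text tells all that it offers.
- The arm moves only by the shell command python3 -m pendant 'ROWS' [FORCE]. ROWS is JSON, a list that holds one entry, the list of rows, each a list of 7 numbers: the shift along the tool's x, y, z in cm, then the turn, a rotation vector about the tool's x, y, z in rad, then the finger opening in cm, from 0 to 9.18. A call has 1 to 20 rows; each row is the pose to reach, as a shift and turn from the pose commanded when the call began, along the tool's axes at that moment; what a row does not reach only later rows make up. A row lasts 1/10 s, in which the tool goes at most 50 mm and 8.59 degrees, less where a joint would pass 70% of its speed; a pose out of reach is approached as far as the arm can. A call with a gripper value outside its range is refused whole. The fingers move at their own pace and stop on an object; FORCE is the grip in N (left out, the last holds). Time passes only in rows, so rows that repeat a pose let the fingers close. It gives the time, the measured TCP pose, the force and the opening at its end, in the units of the state.
- status.observe(): the state, without advancing time (a new reading comes with each control period).
- viewer.read_camera(name): name is "scene" or "side" or "wrist"; returns a dict with "image" (400x640x3 uint8, red, green, blue), "range_z" (400x640 float32, m along the optical axis (not along the pixel's ray), 0 where there is no reading), "fx", "fy", "cx", "cy" (pixels), "camera_from_world" (4x4, takes a point from world to camera coordinates). Camera axes: x right, y up, looking along -z (the intrinsics and any distortion apply to the point x, -y, -z); pixel columns grow to the right and rows downward; lengths in m; the calibration is good to about 2 mm. A picture is of the moment at which its call begins.
- robot.hand_in(): hands the job in, once; it reports no verdict.
The state is a dict: "time": time; "qpos": joint angles; "qvel": joint speeds; "joint_efforts": joint torques, N m; "tool_pos": TCP position; "tool_rot": TCP orientation; "contact_force": force on the tool from outside, world axes, zero at the start; "torque": the same for the moment, N m; "opening": finger opening in m.
Only numpy, scipy, OpenCV 4.12 (cv2) and the standard library are available. Lean on these libraries where they do the work, as an engineer would, in place of code of your own. Each camera call takes 0.05 s, during which the arm holds its last target. There are 200 camera calls.

### The job

Put the filter unit together on the open filter head (the other one is plugged, leave it): first the perforated support plate, then the white collar around it, then the funnel, and last the lid on the funnel. Each part must sit fully home and upright and be let go before the next one is added; leave the culture dishes and the timer where they lie.

Things in the scene. Friction and masses are not known exactly. Their poses are not given: they have to be found in the camera images.
- head_rim (a point): Axis point at rim height (50 mm above bench) of the open filter head, z up. The head is a fixed upright steel cylinder 68 mm across, 50 mm high, on a round foot 88 mm across, with a thin outlet nozzle low at one side (20 mm above the bench, end 66 mm from the axis). In its top is a round bore 44 mm across, 18 mm deep, inside a flat rim 12 mm wide.
- blank_head: A second, equal fixed filter head, not in use: its top is closed by a black rubber plug rising 16 mm above its rim. Origin: centre of the foot's underside, z up.
- plate: Support plate, loose: solid steel disc 52 mm across with small dark holes in its flat top (9 to 20 mm above origin; edge upright to 17 mm, then bevelled), on a spigot 38 mm across, 9 mm high, tapered to 30 mm at its foot, on which it stands. Origin: centre of the spigot's underside, z up. Spigot enters the head's bore with 3 mm play; disc lies on the rim: origin then 9 mm below head_rim.
- collar: Collar, loose: white plastic ring, 64 mm outside, 24 mm high, open through, lying right way up. Lower 13 mm bored 57 mm (goes round the plate's disc), upper 11 mm bored 48 mm (takes the funnel's spigot). Origin: centre of its underside, z up. Placed, it lies on the head's rim round the plate: origin level with head_rim.
- funnel: Funnel, loose: straight steel cup 60 mm outside, open at the top (mouth 54 mm), 48 mm high, standing on a closed spigot 42 mm across, 9 mm high (tapered to 36 mm at its foot); 57 mm high in all. Origin: centre of the spigot's underside, z up. Placed, the spigot is in the collar and the cup stands on the collar's top: origin 15 mm above head_rim.
- lid: Lid, loose: steel disc 66 mm across (8 to 13 mm above origin), below it a spigot 46 mm across, 8 mm high (tapered to 38 mm), on which it stands; on top an upright round black knob 18 mm across, 13 to 32 mm above origin. Origin: centre of the spigot's underside, z up. Placed, spigot in the funnel's mouth and disc on its edge: origin 64 mm above head_rim.
- dish_a: A culture dish (bystander, loose), round, 90 mm across, 16 mm high, clear and white with a yellow-brown filling. Origin: centre of its underside.
- dish_b: Another culture dish like it (bystander, loose), 90 mm across, 16 mm high. Origin: centre of its underside.
- timer: A small white bench timer lying flat (bystander, loose), 52 by 68 mm, 19 mm high, with a grey display and three grey buttons on top. Origin: centre of its underside, z up.
Not all that is in view belongs to the job. Leave any black look-alike of the funnel alone.

How it is judged:
By the outcome, as a careful person would: the job done as asked, in the order asked, and still so for the second after the job is handed in, with the robot touching nothing.
It also fails if it takes over 109 s, if anything falls off the work surface, if the arm or the gripper's body presses on something with over 40 N, if the wrist force passes 120 N, or if a joint passes its speed limit or range.

## Working session

There is one attempt and no reset: what is moved stays moved. The work goes in short steps, Python scripts to look and compute and a shell command to move; the robot and the scene stay as the last step left them, time stands still between calls to the robot, and variables do not carry over. Pictures are saved under pics/ and viewed, about 12 in all and at most 16, crops included, and the job is handed in when it is done.

```bash
mkdir -p pics; cat > h.py <<'E'
import numpy as np, cv2
from cell import status, viewer, robot
def cam(n):
    d=viewer.read_camera(n); d['image']=np.asarray(d['image']); return d
def save(d,f): cv2.imwrite(f,cv2.cvtColor(d['image'],cv2.COLOR_RGB2BGR))
def w(d,u,v,r=None):
    """pixels (u,v) with range -> world"""
    u=np.asarray(u,float);v=np.asarray(v,float)
    if r is None: r=d['range_z'][v.astype(int),u.astype(int)]
    p=np.stack([(u-d['cx'])/d['fx']*r,-(v-d['cy'])/d['fy']*r,-r,np.ones_like(r)],-1)
    return (p@np.linalg.inv(d['camera_from_world']).T)[...,:3]
def onplane(d,u,v,z):
    """pixel ray hits plane at height z"""
    T=np.linalg.inv(d['camera_from_world']);c=T[:3,3]
    p=w(d,u,v,np.ones_like(np.asarray(u,float)))-c
    return c+p*((z-c[2])/p[...,2])[...,None]
def cloud(d):
    v,u=np.mgrid[0:400,0:640]; P=w(d,u,v,d['range_z']); P[d['range_z']<=0]=np.nan; return P
E
python3 - <<'E'
from h import *
print(status.observe(), robot.pinch_z)
for n in ("scene","side","wrist"):
    d=cam(n); save(d,f'pics/{n}0.png'); np.savez(f'{n}0.npz',**d)
    print(n,d['fx'],d['cx'],d['cy'],np.linalg.inv(d['camera_from_world'])[:3].round(3).tolist(),[k for k in d], (d['range_z']>0).mean())
E
```

```text
{'time': 0.0, 'qpos': array([-1.36999309e+00,  3.42722270e-01,  1.52502898e+00, -5.80532487e-06,
        1.27538189e+00, -1.46004162e-01]), 'qvel': array([-5.88130763e-05,  1.84823674e-03, -3.63942052e-04, -1.15976220e-03,
       -1.10285966e-03, -1.95696738e-03]), 'joint_efforts': array([-1.30491750e-03, -4.31244493e+01, -2.44221246e+01,  7.18543888e-02,
        5.60489588e-02, -1.29753853e-04]), 'tool_pos': array([ 0.17838085, -0.49333242,  0.22604102]), 'tool_rot': array([-1.57232123e+00,  2.18627088e-04, -2.79478373e+00]), 'contact_force': array([-0.44341772,  0.82013709,  0.33607542]), 'torque': array([-0.01243757,  0.05072004, -0.03189503]), 'opening': 0.09180821500609686} 0.0188
scene 395.41558440485 320.7490892780184 201.81071899260533 [[-0.601, -0.671, 0.435, 0.963], [0.799, -0.496, 0.339, 0.302], [-0.012, 0.551, 0.834, 0.829]] ['image', 'range_z', 'fx', 'fy', 'cx', 'cy', 'camera_from_world'] 0.99611328125
side 367.02329015620074 321.43949063423173 204.70712768073736 [[-0.959, 0.146, -0.243, 0.304], [-0.283, -0.534, 0.796, 0.742], [-0.014, 0.833, 0.554, 0.59]] ['image', 'range_z', 'fx', 'fy', 'cx', 'cy', 'camera_from_world'] 0.9959140625
wrist 296.8952610251965 321.8274304500339 198.34175177339955 [[0.339, 0.911, 0.234, 0.24], [-0.941, 0.33, 0.081, -0.471], [-0.004, -0.247, 0.969, 0.385]] ['image', 'range_z', 'fx', 'fy', 'cx', 'cy', 'camera_from_world'] 0.95991015625
```

View pics/scene0.png

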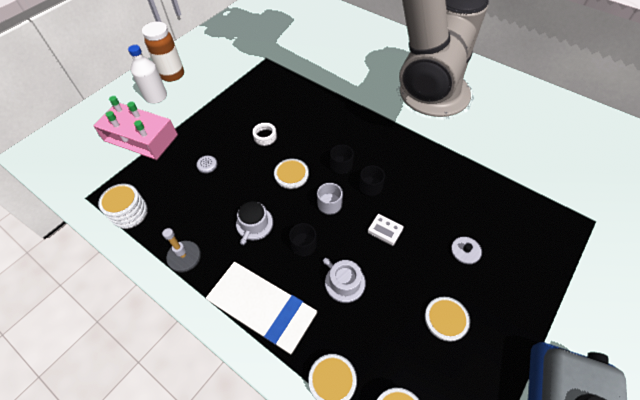

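View pics/side0.png

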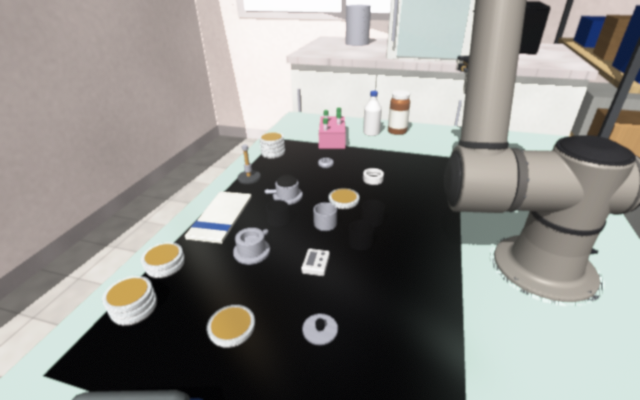

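The scene camera shows the plate at (207,163), the collar at (265,133), the funnel at (330,198), the lid at (466,250), the open head at (345,280) and the plugged head at (253,220). The black look-alikes are at (342,158), (372,180) and (302,238). The side camera shows the same layout.

```bash
python3 - <<'E'
from h import *
S={n:dict(np.load(f'{n}0.npz')) for n in('scene','side')}
obj={'plate':((207,163),(326,162),.020),'collar':((265,133),(373,176),.024),'funnel':((330,198),(325,216),.057),'lid':((466,250),(320,328),.013),'head':((345,280),(251,245),.050),'plug':((253,220),(288,188),.066),'blk1':((342,158),None,.057),'blk2':((372,180),None,.057),'blk3':((302,238),None,.057),'dishA':((291,173),(344,198),.016),'dishB':((447,318),(231,326),.016),'timer':((386,229),(316,262),.019)}
for k,(a,b,z) in obj.items():
  for n,p in (('scene',a),('side',b)):
    if p is None: continue
    d=S[n]; P=cloud(d); c=onplane(d,*[np.float64(x) for x in p],z)
    near=np.hypot(P[...,0]-c[0],P[...,1]-c[1])<.055
    q=P[near]; q=q[q[:,2]>.006]
    zt=np.percentile(q[:,2],95) if len(q) else np.nan
    t=q[abs(q[:,2]-z)<.005] if len(q) else q
    if len(t)>5:
      (cx,cy),r=cv2.minEnclosingCircle(t[:,:2].astype(np.float32))
      print(k,n,'ztop95 %.4f max %.4f'%(zt,q[:,2].max()),'circ %.4f %.4f r %.4f'%(cx,cy,r),len(t),'ray',c.round(3)[:2],'reach %.3f'%np.hypot(cx,cy))
    else: print(k,n,zt,c.round(3))
E
```

```text
plate scene ztop95 0.0228 max 0.0243 circ 0.6221 -0.3464 r 0.0271 241 ray [ 0.622 -0.342] reach 0.712
plate side ztop95 0.0204 max 0.0219 circ 0.6191 -0.3445 r 0.0262 82 ray [ 0.615 -0.334] reach 0.709
collar scene ztop95 0.0257 max 0.0271 circ 0.4482 -0.2956 r 0.0323 170 ray [ 0.453 -0.286] reach 0.537
collar side ztop95 0.0239 max 0.0245 circ 0.4463 -0.2950 r 0.0329 86 ray [ 0.443 -0.271] reach 0.535
funnel scene ztop95 0.0575 max 0.0603 circ 0.5284 -0.0125 r 0.0306 126 ray [ 0.539 -0.001] reach 0.529
funnel side ztop95 0.0557 max 0.0575 circ 0.5252 -0.0102 r 0.0305 58 ray [0.516 0.022] reach 0.525
lid scene ztop95 0.0311 max 0.0364 circ 0.4440 0.3147 r 0.0341 547 ray [0.446 0.315] reach 0.544
lid side ztop95 0.0303 max 0.0330 circ 0.4436 0.3137 r 0.0340 724 ray [0.442 0.315] reach 0.543
head scene ztop95 0.0515 max 0.0543 circ 0.6719 0.1358 r 0.0341 465 ray [0.683 0.143] reach 0.685
head side ztop95 0.0494 max 0.0508 circ 0.6699 0.1370 r 0.0335 185 ray [0.651 0.167] reach 0.684
plug scene ztop95 0.0661 max 0.0683 circ 0.6788 -0.1261 r 0.0264 310 ray [ 0.695 -0.101] reach 0.690
plu
[... 291 characters left out ...]
424
blk3 scene ztop95 0.0577 max 0.0608 circ 0.6547 0.0069 r 0.0304 150 ray [0.662 0.012] reach 0.655
dishA scene ztop95 0.0186 max 0.0208 circ 0.5098 -0.1487 r 0.0461 759 ray [ 0.514 -0.144] reach 0.531
dishA side ztop95 0.0165 max 0.0182 circ 0.5075 -0.1468 r 0.0448 393 ray [ 0.504 -0.135] reach 0.528
dishB scene ztop95 0.0183 max 0.0204 circ 0.6120 0.3506 r 0.0455 1505 ray [0.614 0.352] reach 0.705
dishB side ztop95 0.0165 max 0.0183 circ 0.6105 0.3515 r 0.0458 1433 ray [0.605 0.359] reach 0.704
timer scene ztop95 0.0211 max 0.0238 circ 0.5075 0.1373 r 0.0404 569 ray [0.511 0.142] reach 0.526
timer side ztop95 0.0193 max 0.0215 circ 0.5052 0.1376 r 0.0410 442 ray [0.501 0.15 ] reach 0.524
```

```bash
cat >> h.py <<'E'
from scipy.spatial.transform import Rotation as Ro
def to(x,y,z,yaw=None):
    """shift (cm, tool axes) and turn about tool y to reach a world TCP pose, from the measured pose"""
    s=status.observe(); R=Ro.from_euler('xyz',s['tool_rot'])
    t=R.inv().apply(np.array([x,y,z])-s['tool_pos'])*100
    r=(R.inv()*Ro.from_euler('xyz',[-np.pi/2,0,s['tool_rot'][2] if yaw is None else yaw])).as_rotvec()
    print('shift',t.round(2),'turn',r.round(3),'t',round(s['time'],2),'pos',s['tool_pos'].round(4),'op',round(s['opening'],4))
E
python3 - <<'E'
from h import *
d=dict(np.load('scene0.npz')); P=cloud(d)
for n,(u,v) in dict(rack=(115,103),rackL=(100,120),rackfront=(160,140),bottle=(150,90),brown=(165,60),stack=(122,200),stirrer=(170,235),).items(): print(n,P[v,u].round(3))
m=(P[...,2]>.05)&(P[...,0]>.3)&(P[...,0]<.8)&(P[...,1]<-.2)
print('tall near',P[m].min(0),P[m].max(0), np.nanmin(np.linalg.norm(P[m][:,:2]-[.6205,-.3455],axis=1)))
to(.6205,-.3455,.10,np.pi)
E
```

```text
rack [ 0.656 -0.63   0.097]
rackL [ 0.707 -0.651  0.063]
rackfront [ 0.649 -0.486  0.039]
bottle [ 0.539 -0.655  0.048]
brown [ 0.441 -0.688  0.078]
stack [ 0.837 -0.386  0.065]
stirrer [ 0.841 -0.189  0.116]
tall near [ 0.30974936 -1.17691841  0.05001258] [ 0.79987557 -0.38164994  0.18944565] 0.14267241033106595
shift [-46.6   12.63   1.13] turn [0.001 0.347 0.   ] t 0.15 pos [ 0.1784 -0.4935  0.2262] op 0.0919
```

```bash
python3 -m pendant '[[[-46.6,10.6,1.1,0,0.347,0,9.18],[-46.6,10.6,1.1,0,0.347,0,9.18],[-46.6,10.6,1.1,0,0.347,0,9.18],[-46.6,10.6,1.1,0,0.347,0,9.18],[-46.6,10.6,1.1,0,0.347,0,9.18],[-46.6,10.6,1.1,0,0.347,0,9.18],[-46.6,10.6,1.1,0,0.347,0,9.18],[-46.6,10.6,1.1,0,0.347,0,9.18],[-46.6,10.6,1.1,0,0.347,0,9.18],[-46.6,10.6,1.1,0,0.347,0,9.18],[-46.6,10.6,1.1,0,0.347,0,9.18],[-46.6,10.6,1.1,0,0.347,0,9.18],[-46.6,10.6,1.1,0,0.347,0,9.18],[-46.6,10.6,1.1,0,0.347,0,9.18]]]'
python3 - <<'E'
from h import *
d=cam('wrist'); save(d,'pics/w1.png'); P=cloud(d)
c=np.array([.6205,-.3455])
near=np.hypot(P[...,0]-c[0],P[...,1]-c[1])<.05
q=P[near]; 
t=q[(q[:,2]>.015)&(q[:,2]<.027)]
print(np.percentile(t[:,2],[5,50,95]),cv2.minEnclosingCircle(t[:,:2].astype(np.float32)),len(t))
to(.6205,-.3455,.011,np.pi)
E
```

```text
time: 1.55
tool_pos: [0.6195, -0.3468, 0.1215]
tool_rot: [-1.57, 0.0, 3.14]
contact_force: [-0.2, 0.2, -0.3]
opening: 0.0923
[0.01802173 0.02041354 0.0217182 ] ((0.6198608875274658, -0.348264217376709), 0.026160437613725662) 2442
shift [-0.09 11.06 -0.14] turn [-0.001 -0.002 -0.001] t 1.6 pos [ 0.6196 -0.3468  0.1216] op 0.0919
```

View pics/w1.png

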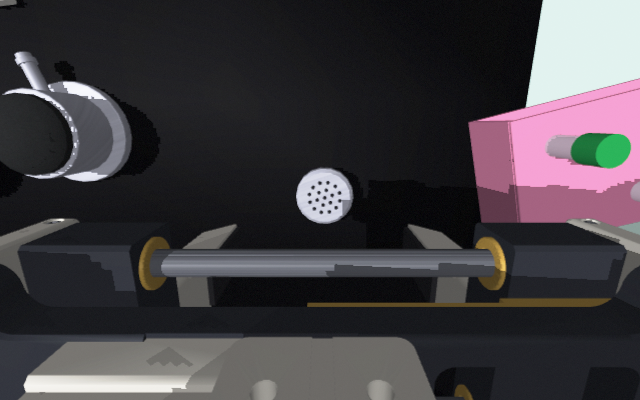

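The wrist view shows the plate at (325,196), centred between the fingers, with the rack well to the right. It measures (0.620, -0.348), z 0.020, r 26 mm, which matches the text, so I'm grasping it.

```bash
python3 -m pendant '[[[0,5,0,0,0,0,9.18],[0,9,0,0,0,0,9.18],[-0.05,11.1,0,0,0,0,9.18],[-0.05,11.1,0,0,0,0,9.18],[-0.05,11.1,0,0,0,0,9.18],[-0.05,11.1,0,0,0,0,4.0],[-0.05,11.1,0,0,0,0,4.0],[-0.05,11.1,0,0,0,0,4.0],[-0.05,11.1,0,0,0,0,4.0],[-0.05,11.1,0,0,0,0,4.0],[-0.05,11.1,0,0,0,0,4.0],[-0.05,11.1,0,0,0,0,4.0]]]' 25
python3 - <<'E'
from h import *
to(.620,-.347,.011,np.pi)
E
```

```text
time: 2.8
tool_pos: [0.6211, -0.3459, 0.01]
tool_rot: [-1.57, 0.0, 3.141]
contact_force: [-0.4, -0.3, 1.9]
opening: 0.0508
shift [ 0.11 -0.1   0.11] turn [-0. -0. -0.] t 2.8 pos [ 0.6211 -0.3459  0.01  ] op 0.0508
```

```bash
python3 -m pendant '[[[0,-4,0,0,0,0,4.0],[0,-9,0,0,0,0,4.0],[0,-14,0,0,0,0,4.0],[-1,-14,-4,0,0,0,4.0],[-2,-14,-9,0,0,0,4.0],[-3,-14,-14,0,0,0,4.0],[-4,-14,-19,0,0,0,4.0],[-5,-14,-24,0,0,0,4.0],[-5,-14,-29,0,0,0,4.0],[-5,-14,-34,0,0,0,4.0],[-5,-14,-39,0,0,0,4.0],[-5,-14,-44,0,0,0,4.0],[-5,-14,-47,0,0,0,4.0],[-5,-14,-48.2,0,0,0,4.0],[-5,-14,-48.2,0,0,0,4.0],[-5,-14,-48.2,0,0,0,4.0],[-5,-14,-48.2,0,0,0,4.0]]]'
python3 - <<'E'
from h import *
d=cam('wrist'); save(d,'pics/w2.png'); P=cloud(d)
c=np.array([.671,.1365])
near=np.hypot(P[...,0]-c[0],P[...,1]-c[1])<.06
q=P[near]; t=q[(q[:,2]>.044)&(q[:,2]<.056)]
if len(t)>5: print('rim',np.percentile(t[:,2],[5,50,95]),cv2.minEnclosingCircle(t[:,:2].astype(np.float32)),len(t),t[:,:2].min(0),t[:,:2].max(0))
h=q[(q[:,2]>.1)&(q[:,2]<.19)]
print('held z',np.percentile(h[:,2],[1,5,50,95]) if len(h) else None)
top=h[abs(h[:,2]-.162)<.006]; print(len(top), cv2.minEnclosingCircle(top[:,:2].astype(np.float32)) if len(top) else '')
to(.671,.1365,.0600,np.pi)
for n in('scene','side'):
  d=cam(n);save(d,f'pics/{n}2.png');P=cloud(d)
  near=np.hypot(P[...,0]-c[0],P[...,1]-c[1])<.05
  q=P[near]; t=q[(q[:,2]>.15)&(q[:,2]<.168)]; 
  if len(t)>3: print(n,t.mean(0),t.min(0),t.max(0))
E
```

```text
time: 4.5
tool_pos: [0.6713, 0.1342, 0.1496]
tool_rot: [-1.57, -0.0, 3.139]
contact_force: [-0.4, -0.7, -0.9]
opening: 0.0503
rim [0.04874467 0.05040775 0.05157758] ((0.6706128716468811, 0.13509097695350647), 0.03383098915219307) 1609 [0.65803491 0.10192655] [0.70434332 0.16881045]
held z [0.15059753 0.15528129 0.16008634 0.1796945 ]
4654 ((0.6813511848449707, 0.1346851885318756), 0.042006172239780426)
shift [ 0.03  8.96 -0.23] turn [-0.    -0.003  0.   ] t 4.55 pos [0.6713 0.1342 0.1496] op 0.0508
scene [0.68202379 0.13236788 0.15898161] [0.65732362 0.09387647 0.15014264] [0.69833752 0.17189736 0.16785405]
side [0.66297563 0.13702391 0.15887186] [0.64459198 0.09221993 0.15005395] [0.68620176 0.1786628  0.16792271]
```

View pics/w2.png

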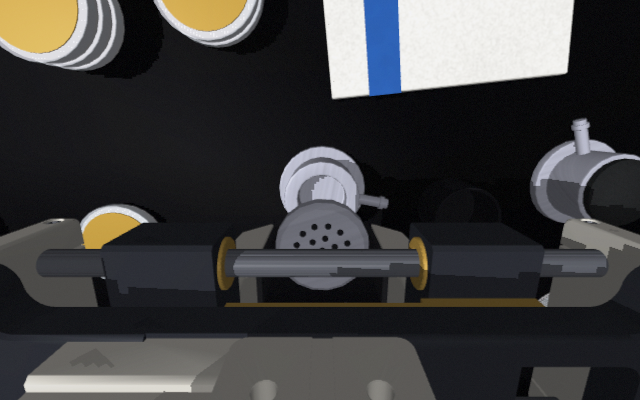

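The wrist view shows the plate held level at (322,245), above the open head at (322,190). The rim measures (0.6706, 0.1351, 0.0504), which agrees with the other cameras. I'm lowering it.

```bash
python3 -m pendant '[[[0,4,-0.1,0,0,0,4.0],[0,6.5,-0.15,0,0,0,4.0],[0,7.5,-0.15,0,0,0,4.0],[0,8.5,-0.15,0,0,0,4.0],[0,9.0,-0.15,0,0,0,4.0],[0,9.3,-0.15,0,0,0,4.0],[0,9.5,-0.15,0,0,0,4.0],[0,9.6,-0.15,0,0,0,4.0],[0,9.6,-0.15,0,0,0,4.0],[0,9.6,-0.15,0,0,0,4.0]]]'
python3 -c "
from h import *
s=status.observe();print(s['contact_force'],s['tool_pos'])
d=cam('side');P=cloud(d);save(d,'pics/s3.png')
q=P[np.hypot(P[...,0]-.671,P[...,1]-.136)<.02];print(np.percentile(q[:,2],[5,25,50,75]))
"
```

```text
time: 5.65
tool_pos: [0.6717, 0.1374, 0.0548]
tool_rot: [-1.57, 0.002, 3.141]
contact_force: [-1.0, -3.4, 4.7]
opening: 0.0508
[-0.95417642 -3.44025975  4.68193029] [0.67172983 0.1373913  0.05484003]
[0.06265643 0.06355739 0.40899487 0.41308135]
```

```bash
python3 -m pendant '[[[0,0,0.15,0,0,0,4.0],[0,0.1,0.15,0,0,0,4.0],[0,0.2,0.15,0,0,0,4.0],[0,0.3,0.15,0,0,0,4.0],[0,0.3,0.15,0,0,0,4.0],[0,0.3,0.15,0,0,0,4.0]]]'
python3 -c "
from h import *
s=status.observe();print(s['contact_force'],s['tool_pos'])
d=cam('side');P=cloud(d);save(d,'pics/s4.png')
q=P[np.hypot(P[...,0]-.671,P[...,1]-.136)<.02];q=q[q[:,2]<.1];print(np.percentile(q[:,2],[5,25,50,75]))
"
```

```text
time: 6.3
tool_pos: [0.6709, 0.1365, 0.051]
tool_rot: [-1.571, -0.0, -3.142]
contact_force: [-1.9, 0.4, 4.4]
opening: 0.0509
[-1.85533193  0.37354937  4.4419526 ] [0.67086492 0.13651736 0.05097024]
[0.05841851 0.05931644 0.0599642  0.06047716]
```

```bash
python3 -c "
import cv2
a=cv2.imread('pics/s4.png')[180:300,170:350];cv2.imwrite('pics/s4c.png',cv2.resize(a,None,fx=4,fy=4,interpolation=cv2.INTER_CUBIC))"
```

```text
(no output)
```

View pics/s4c.png

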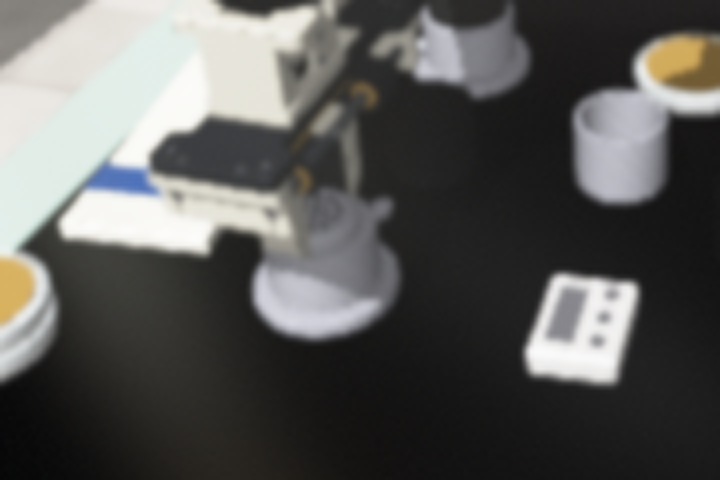

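The crop shows the plate sitting flat in the head at about (325,210), and the timer and funnel untouched. The plate top is at about 0.060 and the TCP at 0.051, so it's home. I'm releasing it, backing off and checking.

```bash
python3 -m pendant '[[[0,0,0,0,0,0,9.18],[0,0,0,0,0,0,9.18],[0,0,0,0,0,0,9.18],[0,0,0,0,0,0,9.18],[0,-3,0,0,0,0,9.18],[0,-8,0,0,0,0,9.18],[2,-12,0,0,0,0,9.18],[6,-12,0,0,0,0,9.18],[8,-12,0,0,0,0,9.18],[8,-12,0,0,0,0,9.18],[8,-12,0,0,0,0,9.18]]]'
python3 - <<'E'
from h import *
d=cam('wrist'); save(d,'pics/w5.png')
c=np.array([.671,.1365])
for n in('wrist','scene','side'):
  if n!='wrist': d=cam(n)
  P=cloud(d); q=P[np.hypot(P[...,0]-c[0],P[...,1]-c[1])<.04]
  a=q[(q[:,2]>.0565)&(q[:,2]<.066)]; b=q[(q[:,2]>.046)&(q[:,2]<.0535)]
  for k,t in(('plate',a),('rim',b)):
    if len(t)>5: print(n,k,np.percentile(t[:,2],[5,50,95]).round(4),cv2.minEnclosingCircle(t[:,:2].astype(np.float32)),len(t))
  A=np.c_[a[:,:2]-c,np.ones(len(a))]; print('tilt',np.linalg.lstsq(A,a[:,2],rcond=None)[0].round(4))
to(.447,-.2953,.12,np.pi)
E
```

```text
time: 7.45
tool_pos: [0.5915, 0.1363, 0.171]
tool_rot: [-1.571, 0.001, 3.141]
contact_force: [0.1, -0.0, -0.3]
opening: 0.0917
wrist plate [0.0592 0.0613 0.0626] ((0.6697995662689209, 0.13736125826835632), 0.025883957743644714) 2832
wrist rim [0.049  0.0504 0.0516] ((0.6702544689178467, 0.13506081700325012), 0.033925995230674744) 1703
tilt [-0.0005  0.0024  0.0612]
scene plate [0.058  0.0609 0.0632] ((0.6714816689491272, 0.13799728453159332), 0.026242611929774284) 449
scene rim [0.0475 0.05   0.0523] ((0.6723756194114685, 0.13595589995384216), 0.03419709950685501) 294
tilt [-0.0091 -0.008   0.0609]
side plate [0.0573 0.0596 0.0611] ((0.6693308353424072, 0.13955093920230865), 0.025861239060759544) 236
side rim [0.0468 0.0489 0.0525] ((0.6709386110305786, 0.1365351527929306), 0.03512302786111832) 167
tilt [ 0.0166 -0.0183  0.0596]
shift [14.48  5.03 43.15] turn [-0. -0. -0.] t 7.6 pos [0.592  0.1361 0.1703] op 0.0921
```

View pics/w5.png

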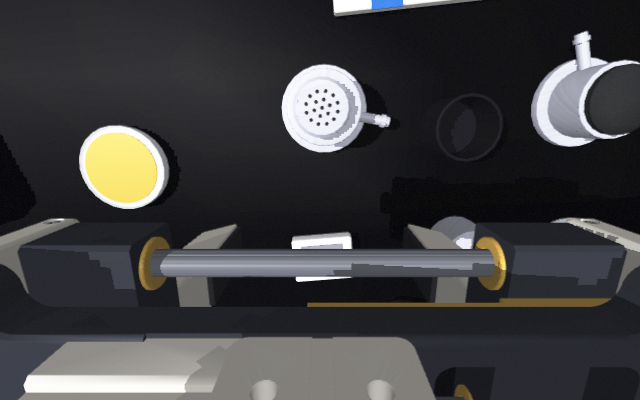

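The plate lies flat on the rim at (322,108): top at 0.061, 11 mm above the rim, and off-axis by under 3 mm. Next is the collar.

```bash
python3 -m pendant '[[[1,0,5,0,0,0,9.18],[3,0,10,0,0,0,9.18],[5,0,15,0,0,0,9.18],[7,0,20,0,0,0,9.18],[9,1,25,0,0,0,9.18],[10.5,2,30,0,0,0,9.18],[12,3,34,0,0,0,9.18],[13.5,4,38,0,0,0,9.18],[14.5,5,41,0,0,0,9.18],[14.5,5,43.1,0,0,0,9.18],[14.5,5,43.1,0,0,0,9.18],[14.5,5,43.1,0,0,0,9.18]]]'
python3 - <<'E'
from h import *
d=cam('wrist'); save(d,'pics/w6.png')
c=np.array([.447,-.2953])
P=cloud(d); q=P[np.hypot(P[...,0]-c[0],P[...,1]-c[1])<.05]
t=q[(q[:,2]>.019)&(q[:,2]<.029)]; print(np.percentile(t[:,2],[5,50,95]).round(4),cv2.minEnclosingCircle(t[:,:2].astype(np.float32)),len(t))
to(.447,-.2953,.006,np.pi)
E
```

```text
time: 8.8
tool_pos: [0.4461, -0.2949, 0.1203]
tool_rot: [-1.571, -0.0, 3.14]
contact_force: [-0.3, 0.3, -0.0]
opening: 0.0917
[0.0219 0.0243 0.0255] ((0.4465543031692505, -0.2971212863922119), 0.03204089403152466) 1803
shift [-0.08 11.44  0.13] turn [ 0.001 -0.     0.   ] t 8.85 pos [ 0.4462 -0.2941  0.1204] op 0.0917
```

```bash
python3 -m pendant '[[[0,5,0.1,0,0,0,9.18],[0,9,0.15,0,0,0,9.18],[0,11.4,0.15,0,0,0,9.18],[0,11.4,0.15,0,0,0,9.18],[0,11.4,0.15,0,0,0,9.18],[0,11.4,0.15,0,0,0,5.2],[0,11.4,0.15,0,0,0,5.2],[0,11.4,0.15,0,0,0,5.2],[0,11.4,0.15,0,0,0,5.2],[0,11.4,0.15,0,0,0,5.2],[0,11.4,0.15,0,0,0,5.2]]]' 25
python3 -m pendant '[[[0,-4,0,0,0,0,5.2],[0,-9,0,0,0,0,5.2],[0,-14,0,0,0,0,5.2],[-1,-15,-4,0,0,0,5.2],[-3,-15,-9,0,0,0,5.2],[-5,-15,-14,0,0,0,5.2],[-7,-15,-19,0,0,0,5.2],[-9,-15,-24,0,0,0,5.2],[-12,-15,-28,0,0,0,5.2],[-15,-15,-32,0,0,0,5.2],[-18,-15,-36,0,0,0,5.2],[-20,-15,-40,0,0,0,5.2],[-22,-15,-43,0,0,0,5.2],[-22.4,-15,-43.3,0,0,0,5.2],[-22.4,-15,-43.3,0,0,0,5.2],[-22.4,-15,-43.3,0,0,0,5.2],[-22.4,-15,-43.3,0,0,0,5.2]]]'
python3 - <<'E'
from h import *
d=cam('wrist'); save(d,'pics/w7.png'); P=cloud(d)
p=status.observe()['tool_pos']
q=P[np.hypot(P[...,0]-p[0],P[...,1]-p[1])<.06]
t=q[(q[:,2]>p[2]+.013)&(q[:,2]<p[2]+.022)&(abs(q[:,1]-p[1])<.029)]
print('held',np.percentile(t[:,2],[5,50,95]),t.min(0),t.max(0),len(t))
for n in('scene','side'):
  d=cam(n);P=cloud(d);q=P[np.hypot(P[...,0]-p[0],P[...,1]-p[1])<.05]; t=q[(q[:,2]>p[2]+.013)&(q[:,2]<p[2]+.022)&(abs(q[:,1]-p[1])<.029)]
  print(n,len(t),t.min(0),t.max(0))
to(.6705,.1372,.056,np.pi)
E
```

```text
time: 9.95
tool_pos: [0.4464, -0.2966, 0.0075]
tool_rot: [-1.57, 0.001, 3.141]
contact_force: [-1.5, 1.5, 5.4]
opening: 0.0643
time: 11.65
tool_pos: [0.6695, 0.1352, 0.1568]
tool_rot: [-1.57, -0.001, 3.14]
contact_force: [0.5, -0.4, 0.0]
opening: 0.064
held [0.17151401 0.17349747 0.17458912] [0.64062811 0.106285   0.17003587] [0.70178612 0.16424735 0.17623915] 3892
scene 177 [0.65768164 0.10633987 0.17003799] [0.70353494 0.16342042 0.17691003]
side 93 [0.63815531 0.10687394 0.17003486] [0.68909631 0.16311633 0.17368575]
shift [-0.06 10.11 -0.16] turn [-0.    -0.002 -0.   ] t 11.8 pos [0.6699 0.1356 0.1571] op 0.0642
```

View pics/w7.png

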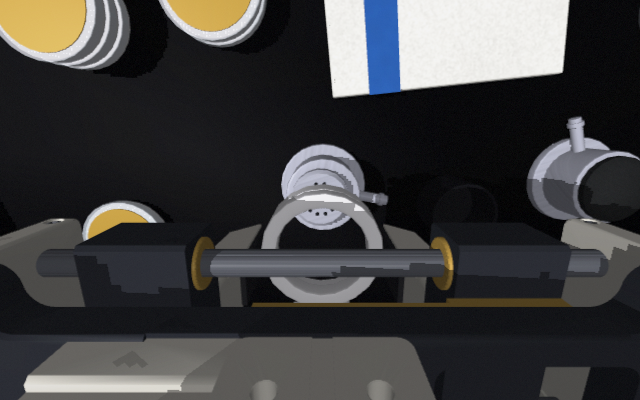

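The wrist view shows the collar held level at (322,245), above the plate at (322,190). I'm lowering it.

```bash
python3 -m pendant '[[[0,4,-0.15,0,0,0,5.2],[0,7,-0.15,0,0,0,5.2],[0,8,-0.15,0,0,0,5.2],[0,8.5,-0.15,0,0,0,5.2],[0,8.8,-0.15,0,0,0,5.2],[0,9.1,-0.15,0,0,0,5.2],[0,9.3,-0.15,0,0,0,5.2],[0,9.3,-0.15,0,0,0,5.2],[0,9.3,-0.15,0,0,0,5.2]]]'
python3 -c "
from h import *
s=status.observe();print(s['contact_force'],s['tool_pos'])"
```

```text
time: 12.7
tool_pos: [0.6703, 0.1383, 0.0642]
tool_rot: [-1.571, 0.001, 3.141]
contact_force: [-0.4, 0.3, -0.0]
opening: 0.0645
[-0.35825682  0.26915873 -0.02387026] [0.67028493 0.1383097  0.06419876]
```

```bash
python3 -m pendant '[[[0,0.2,0,0,0,0,5.2],[0,0.4,0,0,0,0,5.2],[0,0.55,0,0,0,0,5.2],[0,0.65,0,0,0,0,5.2],[0,0.7,0,0,0,0,5.2],[0,0.7,0,0,0,0,5.2],[0,0.7,0,0,0,0,5.2]]]'
python3 - <<'E'
from h import *
s=status.observe();print(s['contact_force'],s['tool_pos'])
d=cam('side'); P=cloud(d); q=P[np.hypot(P[...,0]-.671,P[...,1]-.137)<.034]; q=q[(q[:,2]>.066)&(q[:,2]<.08)]; print(np.percentile(q[:,2],[5,50,95]),len(q))
E
```

```text
time: 13.4
tool_pos: [0.6701, 0.1383, 0.0576]
tool_rot: [-1.571, 0.0, 3.142]
contact_force: [-1.4, -0.4, 6.4]
opening: 0.0641
[-1.42831353 -0.40072213  6.38666018] [0.67008338 0.13827925 0.05755494]
[0.0667261  0.07194665 0.07591747] 134
```

Contact force is 6.4 N with the TCP at 0.0576, the expected home height. I'm releasing, backing off and checking.

```bash
python3 -m pendant '[[[0,0,0,0,0,0,9.18],[0,0,0,0,0,0,9.18],[0,0,0,0,0,0,9.18],[0,0,0,0,0,0,9.18],[0,-3,0,0,0,0,9.18],[0,-8,0,0,0,0,9.18],[2,-12,0,0,0,0,9.18],[6,-12,0,0,0,0,9.18],[8,-12,0,0,0,0,9.18],[8,-12,0,0,0,0,9.18],[8,-12,0,0,0,0,9.18]]]'
python3 - <<'E'
from h import *
c=np.array([.671,.1365])
for n in('wrist','scene','side'):
  d=cam(n); P=cloud(d); q=P[np.hypot(P[...,0]-c[0],P[...,1]-c[1])<.045]
  if n=='wrist': save(d,'pics/w8.png')
  a=q[(q[:,2]>.070)&(q[:,2]<.080)]
  print(n,np.percentile(a[:,2],[5,50,95]).round(4),cv2.minEnclosingCircle(a[:,:2].astype(np.float32)),len(a))
  A=np.c_[a[:,:2]-c,np.ones(len(a))]; print('tilt',np.linalg.lstsq(A,a[:,2],rcond=None)[0].round(4))
  b=q[(q[:,2]>.0565)&(q[:,2]<.065)&(np.hypot(*(q[:,:2]-c).T)<.02)]; print(' plate',np.median(b[:,2]) if len(b) else None)
to(.5265,-.0115,.15,np.pi)
E
```

```text
time: 14.55
tool_pos: [0.5905, 0.1383, 0.1771]
tool_rot: [-1.571, 0.001, 3.142]
contact_force: [0.1, -0.2, -1.2]
opening: 0.0913
wrist [0.0724 0.0743 0.0755] ((0.6702566146850586, 0.13910283148288727), 0.031922001391649246) 2073
tilt [-0.0021  0.0017  0.0742]
 plate 0.061532299214229674
scene [0.0711 0.0738 0.0761] ((0.6722830533981323, 0.14008362591266632), 0.03217553719878197) 331
tilt [-0.0022 -0.0013  0.0737]
 plate 0.06128085337339384
side [0.0705 0.0723 0.0742] ((0.6706690192222595, 0.14009016752243042), 0.033010248094797134) 184
tilt [-0.0006 -0.0017  0.0723]
 plate 0.06002622758749099
shift [ 6.44  2.63 14.97] turn [-0. -0. -0.] t 14.7 pos [0.591  0.1382 0.1763] op 0.0917
```

View pics/w8.png

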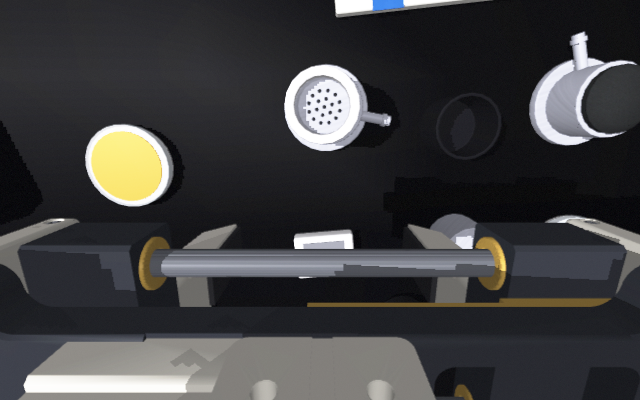

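The collar sits flat at (325,107), top at 0.074, with the plate visible inside at 0.061. It is about 4 mm off the head axis in y, within the stacked play. Next is the funnel.

```bash
python3 -m pendant '[[[2,1,4,0,0,0,9.18],[4,2,8,0,0,0,9.18],[6,2.6,12,0,0,0,9.18],[6.4,2.6,15,0,0,0,9.18],[6.4,2.6,15,0,0,0,9.18],[6.4,2.6,15,0,0,0,9.18],[6.4,2.6,15,0,0,0,9.18]]]'
python3 - <<'E'
from h import *
d=cam('wrist'); save(d,'pics/w9.png')
c=np.array([.5265,-.0115])
P=cloud(d); q=P[np.hypot(P[...,0]-c[0],P[...,1]-c[1])<.04]
t=q[(q[:,2]>.053)&(q[:,2]<.061)]; print(np.percentile(t[:,2],[5,50,95]).round(4),cv2.minEnclosingCircle(t[:,:2].astype(np.float32)),len(t))
to(.5265,-.0115,.022,np.pi)
E
```

```text
time: 15.4
tool_pos: [0.5267, -0.011, 0.1506]
tool_rot: [-1.571, 0.0, -3.141]
contact_force: [0.5, -0.0, 0.8]
opening: 0.0918
[0.0541 0.0572 0.0585] ((0.5256091952323914, -0.012812711298465729), 0.030017830431461334) 795
shift [1.000e-02 1.286e+01 7.000e-02] turn [ 0.     0.001 -0.   ] t 15.45 pos [ 0.5266 -0.0108  0.1506] op 0.0922
```

View pics/w9.png

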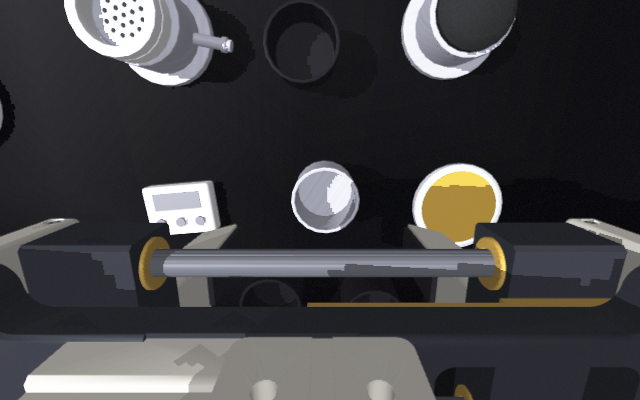

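The funnel is at (325,195), centred between the fingers, and the dish and timer are clear of them. I'm grasping it and carrying it over the head.

```bash
python3 -m pendant '[[[0.05,5,0.1,0,0,0,9.18],[0.05,9,0.1,0,0,0,9.18],[0.05,12,0.1,0,0,0,9.18],[0.05,12.9,0.1,0,0,0,9.18],[0.05,12.9,0.1,0,0,0,9.18],[0.05,12.9,0.1,0,0,0,5.0],[0.05,12.9,0.1,0,0,0,5.0],[0.05,12.9,0.1,0,0,0,5.0],[0.05,12.9,0.1,0,0,0,5.0],[0.05,12.9,0.1,0,0,0,5.0],[0.05,12.9,0.1,0,0,0,5.0]]]' 25
python3 -m pendant '[[[0,-4,0,0,0,0,5.0],[0,-9,0,0,0,0,5.0],[0,-13,0,0,0,0,5.0],[-2,-14.5,-3,0,0,0,5.0],[-5,-14.5,-6,0,0,0,5.0],[-8,-14.5,-9,0,0,0,5.0],[-11,-14.5,-12,0,0,0,5.0],[-14.4,-14.5,-15,0,0,0,5.0],[-14.4,-14.5,-15,0,0,0,5.0],[-14.4,-14.5,-15,0,0,0,5.0],[-14.4,-14.5,-15,0,0,0,5.0]]]'
python3 - <<'E'
from h import *
p=status.observe()['tool_pos']
for n in('wrist','scene','side'):
  d=cam(n);P=cloud(d);save(d,f'pics/{n}10.png');q=P[np.hypot(P[...,0]-p[0],P[...,1]-p[1])<.05]; t=q[(q[:,2]>p[2]+.030)&(q[:,2]<p[2]+.039)&(abs(q[:,1]-p[1])<.026)]
  print(n,len(t),t.min(0),t.max(0),np.percentile(t[:,2],[5,50,95]))
to(.670,.137,.087,np.pi)
E
```

```text
time: 16.55
tool_pos: [0.5259, -0.0129, 0.0224]
tool_rot: [-1.57, 0.001, 3.141]
contact_force: [-2.1, 0.2, 5.0]
opening: 0.0586
time: 17.65
tool_pos: [0.6687, 0.1366, 0.1661]
tool_rot: [-1.57, -0.002, 3.141]
contact_force: [-0.6, 0.2, -1.6]
opening: 0.0587
wrist 1572 [0.64921227 0.1105958  0.19611453] [0.69914175 0.16256813 0.20284992] [0.19674325 0.20064188 0.20191785]
scene 80 [0.66534824 0.11135919 0.19637863] [0.70077173 0.16030906 0.20346607] [0.19684837 0.20033044 0.20246629]
side 50 [0.63981802 0.1109174  0.19611096] [0.66439137 0.16232853 0.20179305] [0.19647803 0.19912072 0.20129788]
shift [-0.09  8.02 -0.07] turn [-0.    -0.001 -0.   ] t 17.8 pos [0.6691 0.1363 0.1672] op 0.0588
```

View pics/scene10.png

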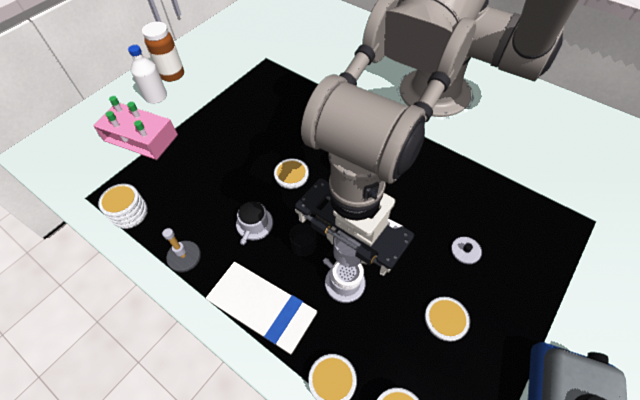

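The scene view shows the funnel held level above the collar and plate at (347,268). The lid and the dishes are unmoved. I'm lowering it.

```bash
python3 -m pendant '[[[-0.1,4,-0.1,0,0,0,5.0],[-0.1,5.5,-0.1,0,0,0,5.0],[-0.1,6.5,-0.1,0,0,0,5.0],[-0.1,6.9,-0.1,0,0,0,5.0],[-0.1,7.1,-0.1,0,0,0,5.0],[-0.1,7.3,-0.1,0,0,0,5.0],[-0.1,7.3,-0.1,0,0,0,5.0],[-0.1,7.3,-0.1,0,0,0,5.0]]]'
```

```text
time: 18.6
tool_pos: [0.6709, 0.1383, 0.0944]
tool_rot: [-1.571, 0.001, 3.141]
contact_force: [-0.7, 0.5, -1.8]
opening: 0.0585
```

```bash
python3 -m pendant '[[[0,0.2,0,0,0,0,5.0],[0,0.4,0,0,0,0,5.0],[0,0.55,0,0,0,0,5.0],[0,0.65,0,0,0,0,5.0],[0,0.65,0,0,0,0,5.0],[0,0.65,0,0,0,0,5.0]]]'
```

```text
time: 19.2
tool_pos: [0.6706, 0.1383, 0.0875]
tool_rot: [-1.571, 0.0, 3.141]
contact_force: [-1.3, 0.1, 0.8]
opening: 0.0587
```

```bash
python3 -m pendant '[[[0,0.1,0,0,0,0,5.0],[0,0.1,0,0,0,0,5.0],[0,0.1,0,0,0,0,5.0]]]'
python3 -m pendant '[[[0,0,0,0,0,0,9.18],[0,0,0,0,0,0,9.18],[0,0,0,0,0,0,9.18],[0,0,0,0,0,0,9.18],[0,-4,0,0,0,0,9.18],[0,-8,0,0,0,0,9.18],[2,-12,0,0,0,0,9.18],[6,-13,0,0,0,0,9.18],[8,-13,0,0,0,0,9.18],[8,-13,0,0,0,0,9.18],[8,-13,0,0,0,0,9.18]]]'
python3 - <<'E'
from h import *
c=np.array([.671,.1375])
for n in('wrist','scene','side'):
  d=cam(n); P=cloud(d); q=P[np.hypot(P[...,0]-c[0],P[...,1]-c[1])<.045]
  if n=='wrist': save(d,'pics/w11.png')
  a=q[(q[:,2]>.118)&(q[:,2]<.127)]
  print(n,np.percentile(a[:,2],[5,50,95]).round(4),cv2.minEnclosingCircle(a[:,:2].astype(np.float32)),len(a))
  a=a[a[:,2]>.1195];A=np.c_[a[:,:2]-c,np.ones(len(a))]; print('tilt',np.linalg.lstsq(A,a[:,2],rcond=None)[0].round(4))
to(.444,.314,.15,np.pi)
E
```

```text
time: 19.5
tool_pos: [0.6706, 0.1383, 0.0874]
tool_rot: [-1.571, 0.001, 3.141]
contact_force: [-3.8, -0.4, 6.2]
opening: 0.0584
time: 20.6
tool_pos: [0.5909, 0.1383, 0.2165]
tool_rot: [-1.571, 0.001, 3.142]
contact_force: [0.2, 0.2, 0.5]
opening: 0.0917
wrist [0.1197 0.1223 0.1236] ((0.6706562042236328, 0.13897205889225006), 0.03013068251311779) 925
tilt [-0.0008  0.0028  0.1222]
scene [0.1192 0.1218 0.1239] ((0.6720362305641174, 0.14052361249923706), 0.030529605224728584) 168
tilt [0.0043 0.0056 0.122 ]
side [0.1184 0.12   0.1214] ((0.670722484588623, 0.13971908390522003), 0.031053345650434494) 100
tilt [-0.0062  0.0002  0.1205]
shift [ 14.74   6.56 -17.58] turn [-0. -0.  0.] t 20.75 pos [0.5913 0.1382 0.2155] op 0.0916
```

View pics/w11.png

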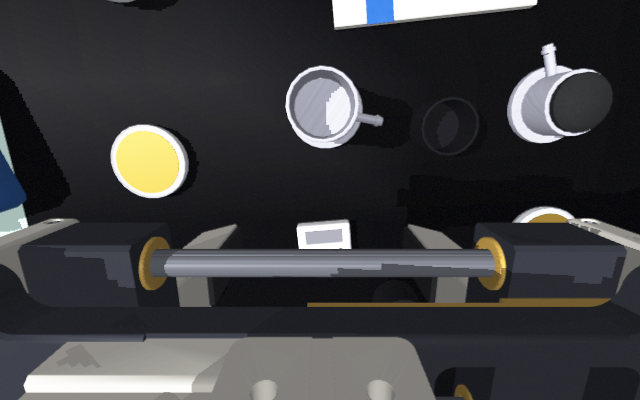

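The funnel is level on the collar at (324,107), top at 0.122 as expected. Before going to the lid I'm checking for tall things near it.

```bash
python3 - <<'E'
from h import *
d=dict(np.load('scene0.npz'));P=cloud(d); c=np.array([.444,.314])
m=(P[...,2]>.04)&(np.hypot(P[...,0]-c[0],P[...,1]-c[1])<.3)&(P[...,1]>.2); q=P[m]
print(len(q),q.min(0) if len(q) else '',q.max(0) if len(q) else '', np.linalg.norm(q[:,:2]-c,axis=1).min() if len(q) else '')
k=P[np.hypot(P[...,0]-c[0],P[...,1]-c[1])<.03]; k=k[k[:,2]>.022]; print('knob',k.mean(0),k.min(0),k.max(0))
d=dict(np.load('side0.npz'));P=cloud(d); k=P[np.hypot(P[...,0]-c[0],P[...,1]-c[1])<.03]; k=k[k[:,2]>.022]; print('knob',k.mean(0),k.min(0),k.max(0))
E
python3 -m pendant '[[[3,1,-3,0,0,0,6],[6,2,-6,0,0,0,6],[9,3,-9,0,0,0,6],[12,4,-12,0,0,0,6],[14,5,-15,0,0,0,6],[14.7,7.5,-17.6,0,0,0,6],[14.7,9.5,-17.6,0,0,0,6],[14.7,9.5,-17.6,0,0,0,6],[14.7,9.5,-17.6,0,0,0,6],[14.7,9.5,-17.6,0,0,0,6]]]'
python3 - <<'E'
from h import *
d=cam('wrist'); save(d,'pics/w12.png')
c=np.array([.444,.314]); P=cloud(d); q=P[np.hypot(P[...,0]-c[0],P[...,1]-c[1])<.05]
for lo,hi in((.009,.018),(.026,.037)):
  t=q[(q[:,2]>lo)&(q[:,2]<hi)]; print(np.percentile(t[:,2],[5,50,95]).round(4),cv2.minEnclosingCircle(t[:,:2].astype(np.float32)),len(t))
to(.4435,.3145,.016,np.pi)
E
```

```text
1827 [0.53006167 0.51017938 0.04010412] [0.64799682 0.60095677 0.09801052] 0.23059447302187233
knob [0.44644921 0.31420099 0.03090129] [0.43636253 0.30565908 0.0228101 ] [0.45429994 0.32260731 0.03636743]
knob [0.44229523 0.3157927  0.02929562] [0.43405553 0.30601705 0.02239999] [0.45142647 0.32278149 0.0329739 ]
time: 21.75
tool_pos: [0.4448, 0.3142, 0.1221]
tool_rot: [-1.571, 0.002, 3.14]
contact_force: [-0.3, -1.2, 0.1]
opening: 0.06
[0.0124 0.0135 0.0147] ((0.4423699378967285, 0.313498318195343), 0.03307364135980606) 3458
[0.029  0.0324 0.0335] ((0.44242215156555176, 0.3135147988796234), 0.00891066249459982) 327
shift [ 0.14 10.62 -0.03] turn [ 0.001 -0.001 -0.002] t 21.8 pos [0.4448 0.3142 0.1222] op 0.0603
```

View pics/w12.png

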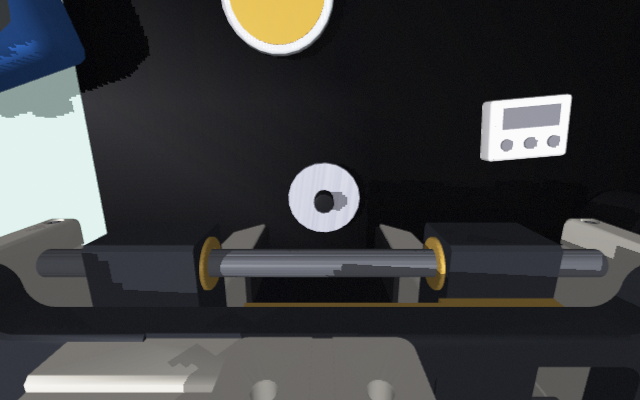

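The lid is at (324,197) with the knob upright, measured at (0.4425, 0.3135), knob top at 0.032. I'm grasping the knob.

```bash
python3 -m pendant '[[[0.2,5,0,0,0,0,6],[0.2,9,0,0,0,0,6],[0.2,10.5,0,0,0,0,6],[0.2,10.5,0,0,0,0,6],[0.2,10.5,0,0,0,0,6],[0.2,10.5,0,0,0,0,1],[0.2,10.5,0,0,0,0,1],[0.2,10.5,0,0,0,0,1],[0.2,10.5,0,0,0,0,1],[0.2,10.5,0,0,0,0,1],[0.2,10.5,0,0,0,0,1],[0.2,10.5,0,0,0,0,1],[0.2,10.5,0,0,0,0,1]]]' 30
python3 -m pendant '[[[0,-4,0,0,0,0,1],[0,-9,0,0,0,0,1],[0,-14,0,0,0,0,1],[0,-18,0,0,0,0,1],[-3,-20,3,0,0,0,1],[-6.5,-20,6,0,0,0,1],[-10,-20,9,0,0,0,1],[-13.5,-20,12,0,0,0,1],[-17,-20,15,0,0,0,1],[-20,-20,17,0,0,0,1],[-22.7,-20,17.5,0,0,0,1],[-22.7,-20,17.5,0,0,0,1],[-22.7,-20,17.5,0,0,0,1],[-22.7,-20,17.5,0,0,0,1]]]'
python3 - <<'E'
from h import *
p=status.observe()['tool_pos']
for n in('wrist','scene','side'):
  d=cam(n);P=cloud(d);save(d,f'pics/{n}13.png');q=P[np.hypot(P[...,0]-p[0],P[...,1]-p[1])<.05]; t=q[(q[:,2]>p[2]-.010)&(q[:,2]<p[2]+.002)]
  print(n,len(t),t.min(0),t.max(0),np.percentile(t[:,2],[5,50,95]),cv2.minEnclosingCircle(t[:,:2].astype(np.float32)))
to(.6705,.1383,.1305,np.pi)
E
```

```text
time: 23.1
tool_pos: [0.4416, 0.3143, 0.0162]
tool_rot: [-1.571, 0.0, 3.141]
contact_force: [-0.3, -0.1, 1.5]
opening: 0.0169
time: 24.5
tool_pos: [0.6675, 0.14, 0.216]
tool_rot: [-1.571, -0.001, -3.141]
contact_force: [-0.3, 0.0, -0.6]
opening: 0.017
wrist 4107 [0.63515025 0.10920198 0.20726285] [0.70160442 0.17149733 0.21800265] [0.21209013 0.21325121 0.21435842] ((0.6683229207992554, 0.14038068056106567), 0.03343309462070465)
scene 493 [0.64229822 0.10956988 0.2067111 ] [0.70280705 0.17443564 0.21728492] [0.21087677 0.21323041 0.2149516 ] ((0.6704311370849609, 0.14216381311416626), 0.03328081965446472)
side 318 [0.63593558 0.10915061 0.20667942] [0.70146146 0.17483868 0.2177522 ] [0.20824668 0.21191303 0.21352302] ((0.6679555177688599, 0.14184477925300598), 0.033755891025066376)
shift [-0.27  8.63  0.18] turn [-0.     0.001 -0.   ] t 24.65 pos [0.6678 0.1401 0.2168] op 0.0171
```

View pics/wrist13.png

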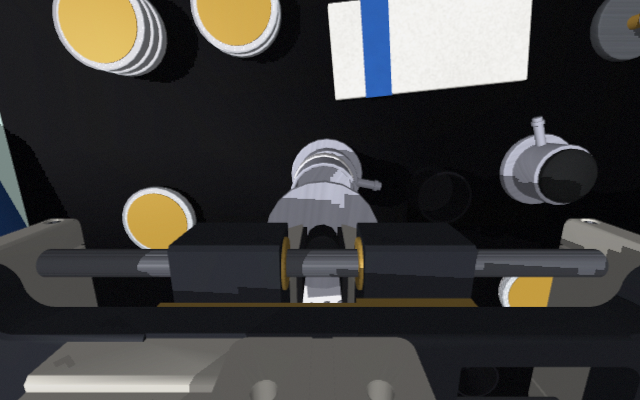

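The lid hangs level. The cameras agree it's about +2 mm in x and -1.7 mm in y away from being centred over the funnel at (322,165). I'm correcting that while lowering.

```bash
python3 -m pendant '[[[-0.22,4,0.17,0,0,0,1],[-0.22,6.5,0.17,0,0,0,1],[-0.22,7.4,0.17,0,0,0,1],[-0.22,7.8,0.17,0,0,0,1],[-0.22,8.0,0.17,0,0,0,1],[-0.22,8.2,0.17,0,0,0,1],[-0.22,8.2,0.17,0,0,0,1],[-0.22,8.2,0.17,0,0,0,1]]]'
python3 -m pendant '[[[0,0.15,0,0,0,0,1],[0,0.3,0,0,0,0,1],[0,0.45,0,0,0,0,1],[0,0.45,0,0,0,0,1],[0,0.45,0,0,0,0,1]]]'
```

```text
time: 25.45
tool_pos: [0.6711, 0.1376, 0.1351]
tool_rot: [-1.571, 0.001, 3.141]
contact_force: [0.0, -0.2, -0.4]
opening: 0.0171
time: 25.95
tool_pos: [0.671, 0.1376, 0.1302]
tool_rot: [-1.571, 0.001, 3.141]
contact_force: [-0.6, -0.4, 2.9]
opening: 0.0169
```

Contact is light, 2.9 N, with the TCP at 0.1302, which is home. I'm releasing and backing away.

```bash
python3 -m pendant '[[[0,0.05,0,0,0,0,1],[0,0.05,0,0,0,0,1],[0,0,0,0,0,0,6],[0,0,0,0,0,0,6],[0,0,0,0,0,0,6],[0,0,0,0,0,0,6],[0,0,0,0,0,0,6],[0,-3,0,0,0,0,6],[0,-7,0,0,0,0,6],[3,-10,0,0,0,0,6],[7,-11,0,0,0,0,6],[11,-11,0,0,0,0,6],[13,-11,0,0,0,0,6],[13,-11,0,0,0,0,6],[13,-11,0,0,0,0,6]]]'
python3 - <<'E'
from h import *
c=np.array([.671,.1375])
for n in('wrist','scene','side'):
  d=cam(n); P=cloud(d); q=P[np.hypot(P[...,0]-c[0],P[...,1]-c[1])<.045]
  save(d,f'pics/{n}14.png')
  for k,lo,hi in(('disc',.1225,.132),('knob',.14,.151)):
    a=q[(q[:,2]>lo)&(q[:,2]<hi)]
    if len(a)<6: print(n,k,len(a));continue
    A=np.c_[a[:,:2]-c,np.ones(len(a))]
    print(n,k,np.percentile(a[:,2],[5,50,95]).round(4),cv2.minEnclosingCircle(a[:,:2].astype(np.float32)),len(a),'tilt',np.linalg.lstsq(A,a[:,2],rcond=None)[0].round(4))
S={'scene':(291,173,447,318,386,229)}
P=cloud(cam('scene'))
for k,x,y,z in(('dishA',.5098,-.1487,.016),('dishB',.6120,.3506,.016),('timer',.5075,.1373,.019)):
  q=P[np.hypot(P[...,0]-x,P[...,1]-y)<.055]; t=q[abs(q[:,2]-z)<.005]; print(k,(x,y),cv2.minEnclosingCircle(t[:,:2].astype(np.float32)),len(t))
a=[cv2.imread(f'pics/{n}14.png') for n in('scene','side')]
b=np.hstack([cv2.resize(a[0][200:320,270:420],None,fx=2.66,fy=4),cv2.resize(a[1][170:290,180:330],None,fx=2.66,fy=4)])
a0=cv2.resize(a[0][210:310,290:390],(400,400),interpolation=2);a1=cv2.resize(a[1][180:280,200:300],(400,400),interpolation=2)
cv2.imwrite('pics/fin.png',np.hstack([a0,a1]))
E
```

```text
time: 27.45
tool_pos: [0.5414, 0.1377, 0.2402]
tool_rot: [-1.571, 0.002, 3.142]
contact_force: [0.1, 0.6, 0.2]
opening: 0.0602
wrist disc [0.1262 0.1274 0.1287] ((0.6717880964279175, 0.13828864693641663), 0.033054109662771225) 4827 tilt [-0.001   0.0022  0.1274]
wrist knob [0.1438 0.1462 0.1475] ((0.6714333891868591, 0.1381002962589264), 0.009069746360182762) 468 tilt [ 0.0775 -0.0075  0.146 ]
scene disc [0.125  0.1272 0.1291] ((0.6735491156578064, 0.13955233991146088), 0.03347250074148178) 764 tilt [-0.0024  0.0005  0.1271]
scene knob [0.1423 0.1457 0.1476] ((0.6740057468414307, 0.13925082981586456), 0.008932095021009445) 70 tilt [-0.0605 -0.0886  0.1459]
side disc [0.1239 0.1256 0.1273] ((0.6716122627258301, 0.13946053385734558), 0.034135956317186356) 348 tilt [ 0.0015 -0.0094  0.1257]
side knob [0.1412 0.1443 0.1461] ((0.6723725199699402, 0.13917988538742065), 0.009082349017262459) 37 tilt [ 0.0518 -0.1105  0.1444]
dishA (0.5098, -0.1487) ((0.5104233026504517, -0.14909623563289642), 0.04599187523126602) 762
dishB (0.612, 0.3506) ((0.6122187376022339, 0.3505944311618805), 0.04568702355027199) 1502
timer (0.5075, 0.1373) ((0.5076856017112732, 0.1372317671775818), 0.04120907187461853) 565
```

View pics/fin.png

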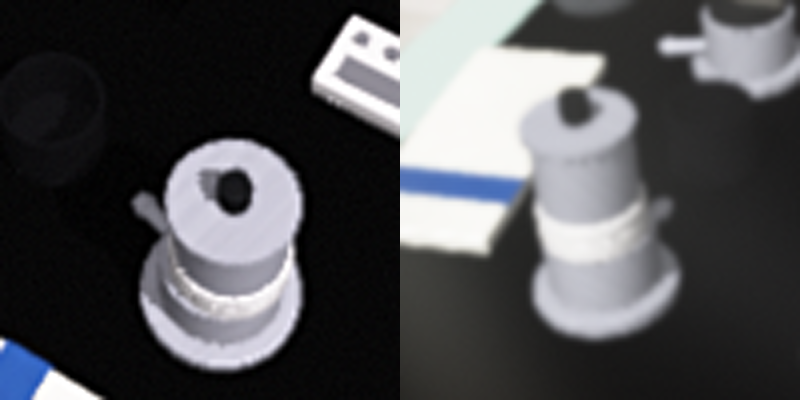

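Both crops show the full upright stack: head, white collar, funnel and lid (knob at about (235,190) left and (575,105) right). The lid disc is at 0.1274 (expected 0.127), level, and the bystanders haven't moved. Handing in.

```bash
python3 -c "
from h import *
print(robot.hand_in())"
```

```text
the job is handed in; nothing more can be done
None
```

I assembled the filter unit on the open head in the order asked (plate, collar, funnel, lid) and handed it in at about 27.6 s on the robot's clock. Each part was let go and checked before the next one was added.

- **Heights:** the top heights from the wrist camera matched what each part should reach when home: plate 61 mm, collar 74 mm, funnel 122 mm, lid disc 127 mm. The tilt fits from the wrist camera were about 0.3° or less on every part.
- **Centring:** the collar ended up about 4 mm off the head axis in y, which the play of the plate and collar allows. I left it there and centred the funnel and lid on it.
- **Disagreements:** the side camera read 1–2 mm lower than the other two throughout, within the stated calibration. While lowering the plate I felt a light touch of about 5 N, and a 1.5 mm shift cured it.
- **Bystanders:** both dishes and the timer were within 1 mm of where they started. The plugged head and the black look-alikes were not touched.

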